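# Close up the inspection fixture: hang the magnifier, fit the cover

### The arm

A 7-joint arm with a two-finger parallel gripper is mounted at the origin on the work surface. World frame = base frame: x ahead of the robot, y to its left, z up, the work surface at z = 0. Lengths are in m, angles in rad, forces in N, time in s.
With the tool pointing down it reaches from about 0.4 to 0.85 m from the base axis. Payload 4.5 kg.
Tool frame: the origin (TCP) lies between the finger pads; the fingertips stand 11 mm ahead of it and the grasp point (between the pads) lies 8 mm behind it (r.tip_reach is the distance from the TCP to the fingertips, in m); x points along the fingers, y is the direction in which the jaws open and shut, and the axes are right-handed (so a half turn about x gives the same grasp; the last joint's range is limited). The gripper opens to 88 mm and grips with 3 to 60 N. Pads are 18 mm wide; open, the fingers measure 123 mm over their backs; the gripper's body (75 mm by 187 mm) begins 45 mm behind the grasp point.
Start: joints at [-1.182, 0.689, -0.195, 1.565, 0.157, 0.902, -0.215], TCP at [0.217, 0.586, 0.25] pointing down, gripper open.
Joint ranges: [-3.01, 3.01], [-0.46, 2.08], [-1.47, 1.51], [0.13, 2.56], [-1, 4.14], [0.04, 2.09], [-2.66, 2.66]. Speed limits (rad/s): [2.57, 2.57, 3.14, 3.14, 3.14, 3.14, 3.14].

### API

Orientations are given as a unit quaternion [x, y, z, w].
In Python, from plant import r gives the robot as it stands.
- The arm moves only by the tool drive_tool, never from a script. Its argument "deltas" is a list of rows, each a list of 3 entries, a list of its own where there are three numbers: the turn, a rotation vector about the tool's x, y, z in degrees, then the shift along the tool's x, y, z in cm, then the finger opening in cm, from 0 to 8.81. A call has 1 to 12 rows; each row shifts and turns the commanded pose from where the row before left it, along the tool's axes as they then stand; what a row does not reach is not made up. A row lasts 1/12 s, in which the tool goes at most 41.7 mm and 7.16 degrees, less where a joint would pass 70% of its speed; a pose out of reach is approached as far as the arm can. A call is refused whole if a number of a shift passes 4.17 or a number of a turn 7.16, either way. A call with a gripper value outside its range is refused whole. The fingers move at their own pace and stop on an object; "force" is the grip in N (left out, the last holds). Time passes only in rows, so rows that do not move let the fingers close. It gives the time, the measured TCP pose, the force and the opening at its end, in the units of the state.
- r.get_state(): the state, without advancing time (a new reading comes with each control period).
- r.snapshot(name): name is "scene" or "top"; returns a dict with "color" (384x512x3 uint8, red, green, blue), "fov_y" (degrees; the focal length in pixels is half the picture's height over the tangent of half this angle, whatever the lens; pixels are square), "cx", "cy" (the principal point, pixels), "extrinsics" (4x4, takes a point from world to camera coordinates). Camera axes: x right, y up, looking along -z (the intrinsics and any distortion apply to the point x, -y, -z); pixel columns grow to the right and rows downward; lengths in m; the calibration is good to about 2 mm. A picture is of the moment at which its call begins. There is no depth.
- r.finish_job(): hands the job in, once; it reports no verdict.
The state is a dict: "clock": time; "q": joint angles; "qd": joint speeds; "joint_torque": joint torques, N m; "tool_pos": TCP position; "eef_rot": TCP orientation; "contact_force": force on the tool from outside, world axes, zero at the start; "moment": the same for the moment, N m; "opening": opening from 0.0 (shut) to 1.0 (fully open).
Only numpy, scipy, OpenCV 4.12 (cv2) and the standard library are available. Lean on these libraries where they do the work, as an engineer would, in place of code of your own. Each camera call takes 0.05 s, during which the arm holds its last target. There are 200 camera calls.

### The job

Inspection of this tray of parts is finished. First lift the framed magnifier off its slanted easel over the fixture and hang it by its orange loop on the steel bar of the rail stand, so that it hangs freely and still, let go of; then lower the blue cover plate over the fixture's two pins until it lies flush on the fixture. Leave the white bottle, the grey tube and the red bin where they stand.

Things in the scene. Friction and masses are not known exactly. Their poses are not given: they have to be found in the camera images.
- magnifier: Framed magnifier, loose, 0.16 kg, 12 mm thick (x), 130 wide (y), 170 tall (z); origin: centre of its lower edge. Black frame with lens from z 0 to 100; above it an orange loop: uprights at y +-44 (12 wide), grip bar 100 wide, z 142 to 170, 12 thick. Starts on the fixture's easel, its z axis leaning about 35 degrees from vertical to the fixture's -x, over the tray.
- loop (a point): Magnifier's point (0, 0, 142 mm), axes as the magnifier: apex of the loop's window, where it hangs. The window is open from z 100 to 142 mm, 76 mm wide; its upper side is a roof falling 40 degrees to either side, so it centres itself on a bar.
- rail: Hanging rail stand, fixed. Origin on the table below the bar. Steel bar, diameter 14 mm, along its x, axis 200 mm high, from a free end at x = -50 mm (robot side, red ball of diameter 22 mm on it) to a post (18 x 22 mm, 209 mm tall) at x = 90 to 108 mm; foot 100 x 120 x 12 mm centred at x = 90 mm. A loop goes on over the free end only.
- bar (a point): Point on the bar's axis above the rail's origin, 200 mm above the table; its x runs along the bar from free end (-50 mm) to post (90 mm). A hung magnifier has its loop point about 9 mm above the axis.
- fixture: Inspection fixture, fixed. Origin on the table below the tray's centre. Grey block 140 (x) x 180 (y) x 22 mm round a white parts tray. On its +x side (the robot's) a blue easel: ledge at (140, 0, 35 mm), 110 wide, with a 12 mm lip on its upper side, and two back strips (y +-45, 18 wide, 85 long) leaning 35 degrees from vertical to -x; their tops are at x = 80, z = 97 mm.
- seat (a point): Centre of the fixture block's top face, 22 mm above the table; axes as the fixture. Two steel pins, diameter 12 mm, tapered at the top, stand 25 mm above it at x = 0, y = +-65 mm. The cover's origin comes here.
- cover: Blue cover plate, loose, about 0.4 kg, 120 (x) x 160 (y) x 8 mm. Origin at the centre of its underside. Two through holes, diameter 16 mm, at x = 0, y = +-65 mm. Black bridge handle on top: a bar 14 mm wide (x), 80 mm long (y), from z 30 to 50 mm, on two feet at y = +-34 mm. It fits either way round. Starts flat on the table.
- grip (a point): Centre of the cover's handle bar, 40 mm above the cover's underside.
- bottle: Bystander: white bottle, diameter 42 mm, 140 mm tall; origin at the centre of its foot.
- tube: Bystander: grey tube, diameter 48 mm, 100 mm tall, with coloured ties standing to about 145 mm; origin at the centre of its foot.
- bin: Bystander: red open bin 100 (x) x 90 (y) x 60 mm; origin under its middle.
Mind the look-alikes: they are no part of the job. There is more than one size of the cover; the job needs the smallest.

How it is judged:
On the way, in this order (a step that is already met when the one before it is completed fails the run):
1. the magnifier hangs by its loop on the bar, upright, still and let go of (x of loop in the frame of bar between -0.045 and 0.09 m and y of loop in the frame of bar between -0.02 and 0.02 m and z of loop in the frame of bar between 0.002 and 0.016 m and angle between magnifier's own z axis and vertical below 0.25 rad and contact force between the fingers and magnifier below 0.1 N and linear speed of magnifier below 0.08 m/s), for 0.2 s.
2. the cover lies flush on the fixture over both pins, let go of (horizontal distance between cover and seat below 0.005 m and z of cover in the frame of seat between -0.004 and 0.003 m and angle between cover's own z axis and vertical below 0.035 rad and angle between the y axis of cover and the y axis of seat, either way round below 0.06 rad and contact force between the fingers and cover below 0.1 N and linear speed of cover below 0.03 m/s), for 0.2 s.
At the end, for the whole second after the job is handed in: Magnifier on the bar: loop point -45 to 90 mm along it, within 20 mm sideways, 2 to 16 mm above its axis, within 0.25 rad of upright, under 0.08 m/s. Cover within 5 mm of the seat, -4 to 3 mm high, level to 0.035 rad, square to 0.06 rad, under 0.03 m/s. Fingers off both (all of step 1 and all of step 2); the robot touches nothing.
It fails at once if the bottle is shifted by more than 30 mm or tipped over (distance of bottle from where it was at the start of the episode above 0.03 m or angle between bottle's own z axis and vertical above 0.5 rad).
It fails at once if the tube is shifted by more than 30 mm or tipped over (distance of tube from where it was at the start of the episode above 0.03 m or angle between tube's own z axis and vertical above 0.5 rad).
It fails at once if the bin is shifted by more than 30 mm or tipped over (distance of bin from where it was at the start of the episode above 0.03 m or angle between bin's own z axis and vertical above 0.5 rad).
It also fails if it takes over 64 s, if anything falls off the work surface, if the arm or the gripper's body presses on something with over 40 N, if the wrist force passes 120 N, or if a joint passes its speed limit or range.

## Working session

There is one attempt and no reset: what is moved stays moved. The work goes in short steps, Python scripts to look and compute and a tool call to move; the robot and the scene stay as the last step left them, time stands still between calls to the robot, and variables do not carry over. Pictures are saved under pics/ and viewed, about 8 in all and at most 12, crops included, and the job is handed in when it is done.

Besides the shell and the picture viewer there is one more tool, called after ">>>" by a JSON object that holds its "fn" and its "kwargs", one argument or row to a line. drive_tool: Moves the arm, as the interface text tells. Its arguments: {"type":"object","properties":{"deltas":{"type":"array","items":{"type":"array"}},"force":{"type":"number"}},"required":["deltas"]}

```bash
mkdir -p pics; cat > h.py <<'E'
import numpy as np, cv2
from scipy.spatial.transform import Rotation as R
from plant import r
def snap(n,f=None):
    s=r.snapshot(n)
    if f: cv2.imwrite('pics/'+f,s['color'][:,:,::-1])
    return s
def cam(s):
    E=np.array(s['extrinsics']);f=s['color'].shape[0]/2/np.tan(np.radians(s['fov_y'])/2)
    return E,f
def ray(s,u,v):
    E,f=cam(s);d=np.array([(u-s['cx'])/f,-(v-s['cy'])/f,-1.]);Rt=E[:3,:3].T
    return -Rt@E[:3,3],Rt@d
def onz(s,u,v,z):
    o,d=ray(s,u,v);return o+d*(z-o[2])/d[2]
def proj(s,p):
    E,f=cam(s);c=E[:3,:3]@np.array(p)+E[:3,3];return np.array([s['cx']+f*c[0]/-c[2],s['cy']-f*c[1]/-c[2]])
E
python3 - <<'E'
from h import *
for n in('scene','top'):
    s=snap(n,n+'0.png');E,f=cam(s);print(n,s.keys(),f,s['cx'],s['cy'],-E[:3,:3].T@E[:3,3],E.round(3).tolist())
    cv2.imwrite(f'pics/{n}0b.png',cv2.resize(s['color'][:,:,::-1],(800,600),interpolation=cv2.INTER_CUBIC))
print(r.get_state()['eef_rot'])
E
```

```text
scene dict_keys(['color', 'fov_y', 'cx', 'cy', 'extrinsics']) 440.11013206770014 246.148703904185 184.58182175935025 [ 0.98996687 -0.6717059   1.07609164] [[0.799, 0.601, -0.005, -0.383], [-0.438, 0.589, 0.679, 0.099], [0.411, -0.541, 0.734, -1.56], [0.0, 0.0, 0.0, 1.0]]
top dict_keys(['color', 'fov_y', 'cx', 'cy', 'extrinsics']) 437.293948460921 250.89918894747296 192.11760529241704 [0.32190056 0.01731028 1.40276976] [[-0.02, -1.0, 0.006, 0.015], [0.995, -0.02, 0.101, -0.462], [-0.101, 0.008, 0.995, -1.363], [0.0, 0.0, 0.0, 1.0]]
[ 0.12417127  0.69607469 -0.12532925  0.69595553]
```

View pics/scene0b.png

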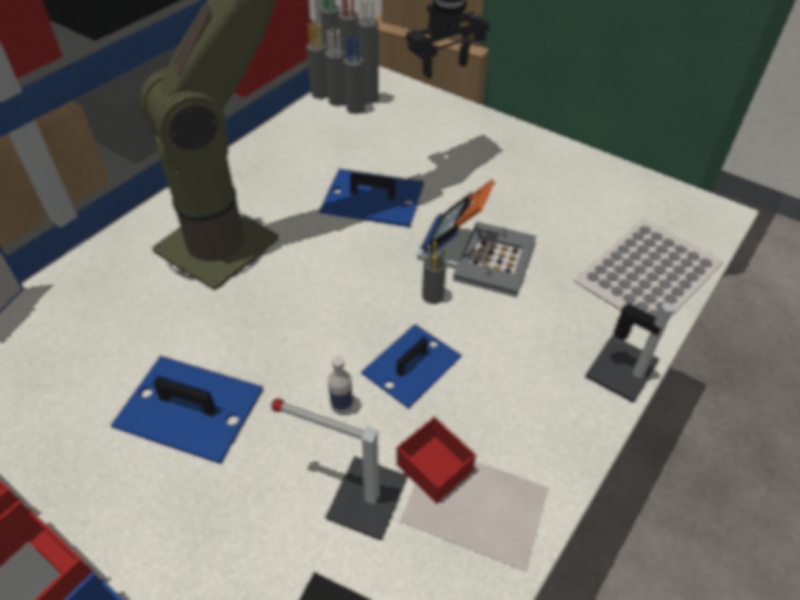

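View pics/top0b.png

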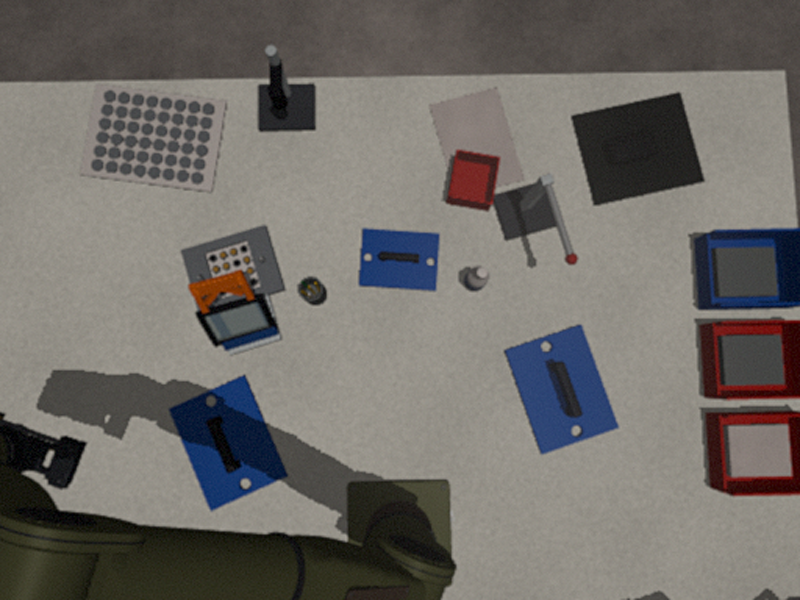

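The top view (800x600 scale) shows:
- magnifier's orange bar at (223,292) over the fixture at (232,262)
- smallest cover at (399,259)
- rail ball at (571,258) and post top at (546,180)
- bottle (477,277), tube (312,290), bin (472,178)

In the scene view the orange bar is at (480,203), the ball at (277,405) and the post top at (369,434).

```bash
python3 - <<'E'
from h import *
a=cv2.imread('pics/top0.png')[135:235,105:205];b=cv2.imread('pics/scene0.png')[105:205,255:355]
cv2.imwrite('pics/m1.png',np.hstack([cv2.resize(x,(400,400),interpolation=cv2.INTER_CUBIC) for x in(a,b)]))
def tri(o1,d1,o2,d2):
    A=np.stack([d1,-d2],1);t=np.linalg.lstsq(A,o2-o1,rcond=None)[0];p,q=o1+d1*t[0],o2+d2*t[1];return (p+q)/2,np.linalg.norm(p-q)
S={n:snap(n) for n in('top','scene')}
balls={}
for n,roi in(('top',(355,155,375,175)),('scene',(168,250,190,270))):
    im=S[n]['color'].astype(int);hsv=cv2.cvtColor(S[n]['color'],cv2.COLOR_RGB2HSV)
    R_,G,B=[im[...,i] for i in range(3)]
    m=(R_-np.maximum(G,B)>50);x0,y0,x1,y1=roi;mm=np.zeros_like(m);mm[y0:y1,x0:x1]=m[y0:y1,x0:x1]
    v,u=np.nonzero(mm);balls[n]=(u.mean(),v.mean());print(n,'ball',balls[n],len(u))
    o=(R_-B>90)&(G-B>15)&(R_>150)&(G<150)
    k,l,st,c=cv2.connectedComponentsWithStats(o.astype(np.uint8));i=1+np.argmax(st[1:,4]);print('orange',st[i],c[i])
    cnt=cv2.findContours((l==i).astype(np.uint8),0,1)[0][0];print(cv2.minAreaRect(cnt),cv2.approxPolyDP(cnt,2,True).reshape(-1,2).tolist())
    bl=(B-R_>40).astype(np.uint8);k,l,st,c=cv2.connectedComponentsWithStats(bl)
    for i in range(1,k):
        if st[i,4]>300:
            cnt=cv2.findContours((l==i).astype(np.uint8),0,1)[0];cnt=max(cnt,key=len);rc=cv2.minAreaRect(cnt)
            P=[onz(S[n],*p,0.008)[:2] for p in cv2.boxPoints(rc)] if n=='top' else []
            print('blue',st[i],c[i].round(1));
            if n=='top':print(np.round(P,4).tolist(),np.mean(P,0))
print('ball',tri(*ray(S['top'],*balls['top']),*ray(S['scene'],*balls['scene'])))
# cover holes
im=S['top']['color'];g=im.min(2);sub=(g[140:195,225:285]>110);k,l,st,c=cv2.connectedComponentsWithStats(sub.astype(np.uint8))
for i in range(1,k):
    if st[i,4]<60:print('hole',st[i,4],c[i]+[225,140],onz(S['top'],*(c[i]+[225,140]),.006))
E
```

```text
top ball (np.float64(365.68), np.float64(165.24)) 25
orange [122 185   2   2   3] [122.33333333 185.66666667]
((122.25001525878906, 185.75001525878906), (1.4142134189605713, 0.7071067094802856), 45.0) [[122, 185]]
blue [ 230  146   51   40 1603] [255.1 165.8]
[[0.4978, 0.0744], [0.6155, 0.0645], [0.6014, -0.0937], [0.4838, -0.0824]] [ 0.54964572 -0.00928744]
blue [452 150  60  47 750] [478.9 175.2]
[[0.5882, -0.6496], [0.5904, -0.838], [0.4382, -0.8303], [0.4362, -0.644]] [ 0.51326409 -0.74045738]
blue [ 324  208   72   82 3099] [358.7 248.7]
[[0.3571, -0.2212], [0.4092, -0.3804], [0.1987, -0.4441], [0.1484, -0.287]] [ 0.27837277 -0.3331884 ]
blue [ 109  241   74   86 3007] [145.8 283.5]
[[0.2568, 0.4631], [0.3176, 0.3092], [0.1114, 0.2233], [0.0526, 0.3755]] [0.18458532 0.34276439]
scene ball (np.float64(176.84375), np.float64(258.375)) 32
orange [300 116  15  20 105] [307.41904762 125.79047619]
((306.6379699707031, 125.3448486328125), (7.747080326080322, 22.978628158569336), 23.198591232299805) [[314, 116], [303, 124], [304, 129], [300, 135], [308, 132]]
blue [ 206  109   63   35 1211] [237.3 128.1]
blue [ 232  208   62   52 1431] [262.8 234.1]
blue [  72  228   95   67 3239] [120.5 262.2]
blue [ 42 367  37  17 335] [ 59.6 377.7]
ball (array([ 0.51264637, -0.31326533,  0.2023435 ]), np.float64(0.00029794169852761235))
hole 15 [234.86666667 164.46666667] [0.55465801 0.05591139 0.006     ]
hole 14 [274.71428571 167.5       ] [ 0.54226422 -0.07259201  0.006     ]
```

View pics/m1.png

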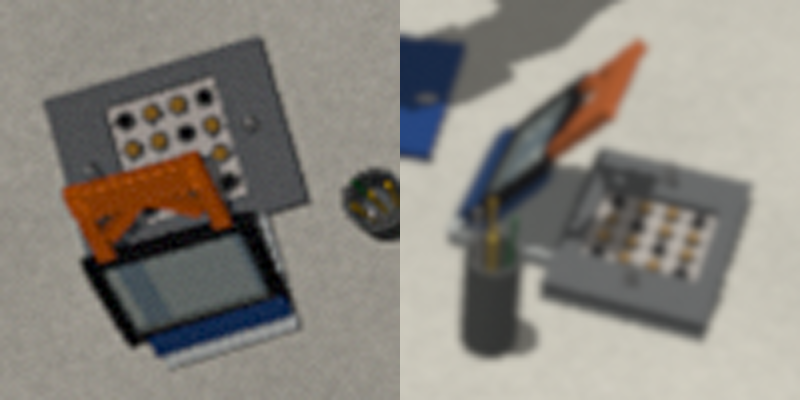

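The zoom (4x, top offset (105,135)) shows the block corners at crop (260,38), (309,203) and (45,100), and the pins at (250,121) and (93,170). The grip bar's top edge runs from (65,187) to (198,153).

```bash
python3 - <<'E'
from h import *
t=snap('top');s=snap('scene')
c=lambda u,v:(105+u/4-.375,135+v/4-.375)
cs=lambda u,v:(255+u/4-.375,105+v/4-.375)
f=lambda p:p[:2].round(4)
for n,p in dict(TR=(260,38),RB=(309,203),TL=(45,100)).items():print(n,f(onz(t,*c(*p),.022)))
for n,p in dict(pR=(250,121),pL=(93,170)).items():print(n,f(onz(t,*c(*p),.044)))
print('scene block TR',f(onz(s,*cs(750,185),.022)),'RB',f(onz(s,*cs(703,330),.022)), 'TL',f(onz(s,*cs(602,150),.022)))
print('pin scene',f(onz(s,*cs(632,272),.044)),f(onz(s,*cs(672,175),.044)))
def tri(a,b):
    o1,d1=ray(t,*a);o2,d2=ray(s,*b);A=np.stack([d1,-d2],1);x=np.linalg.lstsq(A,o2-o1,rcond=None)[0];p,q=o1+d1*x[0],o2+d2*x[1];return (p+q)/2,np.linalg.norm(p-q)
print('bar mid at z.175',f(onz(t,*c(65,187),.175)),f(onz(t,*c(198,153),.175)))
print('corner tri',tri(c(65,187),cs(640,40)), tri(c(198,153),cs(608,122)))
k=.64
print('post',f(onz(t,546*k,180*k,.209)),f(onz(s,369*k,434*k,.209)))
print('bottle',f(onz(t,480*k,271*k,.14)),'tube',f(onz(t,312*k,290*k,.1)),'bin',f(onz(t,473*k,178*k,.06)))
st=r.get_state();print(st['tool_pos'],R.from_quat(st['eef_rot']).as_matrix().round(3))
E
```

```text
TR [0.622  0.2635]
RB [0.4881 0.2248]
TL [0.5749 0.4349]
pR [0.5511 0.2675]
pL [0.5147 0.3902]
scene block TR [0.8542 0.643 ] RB [0.8854 0.4519] TL [0.732  0.6092]
pin scene [0.8172 0.4561] [0.7987 0.5879]
bar mid at z.175 [0.4844 0.3738] [0.5068 0.2801]
corner tri (array([0.62139031, 0.42553285, 0.2081624 ]), np.float64(0.300248942985522)) (array([0.6410859 , 0.33349986, 0.20054997]), np.float64(0.2932019066039197))
post [ 0.6541 -0.2725] [ 0.6582 -0.2741]
bottle [ 0.5018 -0.1583] tube [0.477  0.1598] bin [ 0.7024 -0.1616]
[0.21702517 0.58592172 0.24944645] [[-0.     0.347  0.938]
 [-0.001  0.938 -0.347]
 [-1.    -0.001  0.   ]]
```

```bash
python3 - <<'E'
from h import *
t=snap('top');s=snap('scene')
c=lambda u,v:(105+u/4-.375,135+v/4-.375)
cs=lambda u,v:(155+u/4-.375,105+v/4-.375)
f=lambda p:p[:2].round(4)
print('scene block TR',f(onz(s,*cs(750,185),.022)),'RB',f(onz(s,*cs(703,330),.022)), 'TL',f(onz(s,*cs(602,150),.022)))
print('pin scene',f(onz(s,*cs(632,272),.044)),f(onz(s,*cs(672,175),.044)))
def tri(a,b):
    o1,d1=ray(t,*a);o2,d2=ray(s,*b);A=np.stack([d1,-d2],1);x=np.linalg.lstsq(A,o2-o1,rcond=None)[0];p,q=o1+d1*x[0],o2+d2*x[1];return (p+q)/2,np.linalg.norm(p-q)
print('corner tri',tri(c(65,187),cs(640,40)), tri(c(198,153),cs(608,122)))
# model prediction
C=(onz(t,*c(250,121),.044)+onz(t,*c(93,170),.044))/2
TR,RB,TL=[onz(t,*c(*p),.022)[:2] for p in((260,38),(309,203),(45,100))]
print('C pins',C[:2],'C block',(RB+TL)/2,'edge yaw',np.degrees(np.arctan2(*(TR-RB)[::-1])),np.degrees(np.arctan2(*(TL-TR)[::-1]))-90)
E
```

```text
scene block TR [0.5737 0.4344] RB [0.6262 0.2588] TL [0.4454 0.3963]
pin scene [0.5553 0.2611] [0.5223 0.3824]
corner tri (array([0.48220546, 0.37116123, 0.17942884]), np.float64(0.004097284674167511)) (array([0.50729227, 0.28123886, 0.16682317]), np.float64(0.0019414504881462838))
C pins [0.53292408 0.32881866] C block [0.53150954 0.32984765] edge yaw 16.09897869861484 15.346516577627554
```

>>> {"fn": "drive_tool", "kwargs": {
  "deltas": [
    [[6.75, 0, 0], [-0.6, 0, 0], 8.81],
    [[6.75, 0, 0], [-0.6, 0, 0], 8.81],
    [[6.75, 0, 0], [-0.6, 0, 0], 8.81],
    [[6.75, 0, 0], [-0.6, 0, 0], 8.81],
    [[6.75, 0, 0], [-0.6, 0, 0], 8.81],
    [[6.75, 0, 0], [-0.6, 0, 0], 8.81],
    [[6.75, 0, 0], [-0.6, 0, 0], 8.81],
    [[6.75, 0, 0], [-0.6, 0, 0], 8.81]
  ]
}}

```text
clock: 1.07
tool_pos: [0.2169, 0.5861, 0.2981]
eef_rot: [0.429, 0.562, -0.429, 0.562]
contact_force: [0.2, 0.5, 0.2]
opening: 1.001
```

>>> {"fn": "drive_tool", "kwargs": {
  "deltas": [
    [[0, 0, 0], [0, 2.1, 2.74], 8.81],
    [[0, 0, 0], [0, 2.1, 2.74], 8.81],
    [[0, 0, 0], [0, 2.1, 2.74], 8.81],
    [[0, 0, 0], [0, 2.1, 2.74], 8.81],
    [[0, 0, 0], [0, 2.1, 2.74], 8.81],
    [[0, 0, 0], [0, 2.1, 2.74], 8.81],
    [[0, 0, 0], [0, 2.1, 2.74], 8.81],
    [[0, 0, 0], [0, 2.1, 2.74], 8.81],
    [[0, 0, 0], [0, 2.1, 2.74], 8.81],
    [[0, 0, 0], [0, 2.1, 2.74], 8.81],
    [[0, 0, 0], [0, 2.1, 2.74], 8.81],
    [[0, 0, 0], [0, 2.1, 2.74], 8.81]
  ]
}}

```text
clock: 2.07
tool_pos: [0.5497, 0.3365, 0.2978]
eef_rot: [0.427, 0.564, -0.427, 0.563]
contact_force: [0.2, 0.1, -1.6]
opening: 0.998
```

>>> {"fn": "drive_tool", "kwargs": {
  "deltas": [
    [[0, 0, -5], [0, 0, 0], 8.81],
    [[0, 0, -6], [0, 0, 0], 8.81],
    [[0, 0, -6], [0, 0, 0], 8.81],
    [[0, 0, -6], [0, 0, 0], 8.81],
    [[0, 0, -6], [0, 0, 0], 8.81],
    [[0, 0, -6], [0, 0, 0], 8.81],
    [[0, 0, 0], [0, 0, 0], 8.81]
  ]
}}

```text
clock: 2.65
tool_pos: [0.5492, 0.3365, 0.2908]
eef_rot: [0.234, 0.666, -0.58, 0.406]
contact_force: [1.4, -0.4, -2.0]
opening: 0.996
```

```bash
cat >> h.py <<'E'
def to(p,Rt=None):
    st=r.get_state();M=R.from_quat(st['eef_rot'])
    print('pos',np.round(st['tool_pos'],4),'F',np.round(st['contact_force'],1),'op',round(st['opening'],3),'t',round(st['clock'],2))
    print('shift cm',(M.inv().apply(np.array(p)-st['tool_pos'])*100).round(2))
    if Rt is not None: print('turn deg',(M.inv()*Rt).as_rotvec(degrees=True).round(2))
def tool(xd,yd):
    xd=np.array(xd)/np.linalg.norm(xd);yd=np.array(yd)-np.dot(xd,yd)*xd;yd=yd/np.linalg.norm(yd)
    return R.from_matrix(np.stack([xd,yd,np.cross(xd,yd)],1))
E
python3 - <<'E'
from h import *
zm=np.array([.552,.155,.819]);xm=np.array([-.789,-.222,.574])
s=snap('scene');t=snap('top')
a=s['color'][70:210,225:375,::-1];b=t['color'][115:255,85:235,::-1]
cv2.imwrite('pics/m2.png',np.hstack([cv2.resize(x,(400,373),interpolation=cv2.INTER_CUBIC) for x in(b,a)]))
c=lambda u,v:(105+u/4-.375,135+v/4-.375)
for p,z in(((83,262),.122),((272,212),.122),((135,345),.04),((292,297),.04)):print('frame',onz(t,*c(*p),z)[:2].round(4))
to(np.array([.494,.322,.173])-.014*zm,tool(-zm,-xm))
E
```

```text
frame [0.4357 0.3755]
frame [0.4699 0.237 ]
frame [0.3775 0.3576]
frame [0.4124 0.2357]
pos [0.5488 0.3376 0.2954] F [-0.1 -0.6  0.9] op 0.998 t 2.75
shift cm [1.469e+01 2.360e+00 1.000e-02]
turn deg [-0.07 -0.    0.04]
```

View pics/m2.png

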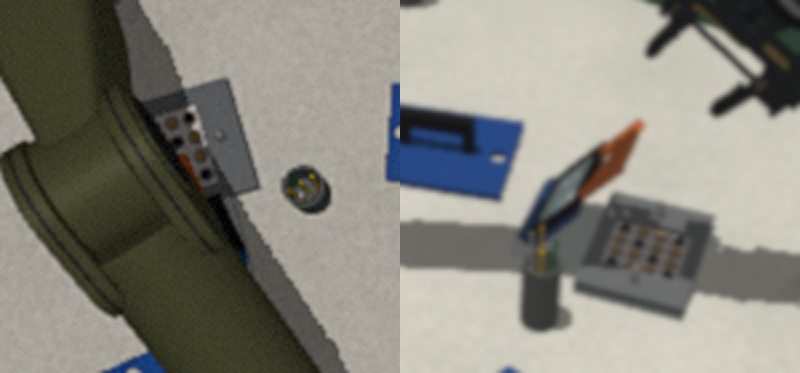

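The scene crop shows the gripper tilted in line with the magnifier, with its fingers at crop (655,50) and (720,105) above the orange bar at (625,140).

>>> {"fn": "drive_tool", "kwargs": {
  "deltas": [
    [[0, 0, 0], [1.5, 0.6, 0], 8.81],
    [[0, 0, 0], [2, 0.6, 0], 8.81],
    [[0, 0, 0], [2, 0.6, 0], 8.81],
    [[0, 0, 0], [2, 0.56, 0], 8.81],
    [[0, 0, 0], [1.5, 0, 0], 8.81],
    [[0, 0, 0], [1.5, 0, 0], 8.81],
    [[0, 0, 0], [0, 0, 0], 8.81],
    [[0, 0, 0], [0, 0, 0], 8.81]
  ]
}}

```text
clock: 3.42
tool_pos: [0.5089, 0.327, 0.2005]
eef_rot: [0.239, 0.666, -0.576, 0.41]
contact_force: [0.3, -0.0, 0.8]
opening: 1.003
```

```bash
python3 - <<'E'
from h import *
zm=np.array([.552,.155,.819]);xm=np.array([-.789,-.222,.574])
s=snap('scene')
a=s['color'][90:170,260:360,::-1]
cv2.imwrite('pics/m3.png',cv2.resize(a,(600,480),interpolation=cv2.INTER_CUBIC))
to(np.array([.494,.322,.173])-.014*zm,tool(-zm,-xm))
P=np.array(r.get_state()['tool_pos'])
print('crop px of tip axis and 6cm ahead',[((proj(s,P-d*zm)-[260,90])*6).round(0).tolist() for d in(.011,.04,.07)])
E
```

```text
pos [0.5097 0.3271 0.2006] F [ 0.6 -0.4 -0.5] op 0.997 t 3.47
shift cm [4.61 0.21 0.07]
turn deg [ 0.02 -0.04 -0.25]
crop px of tip axis and 6cm ahead [[324.0, 187.0], [289.0, 215.0], [254.0, 243.0]]
```

View pics/m3.png

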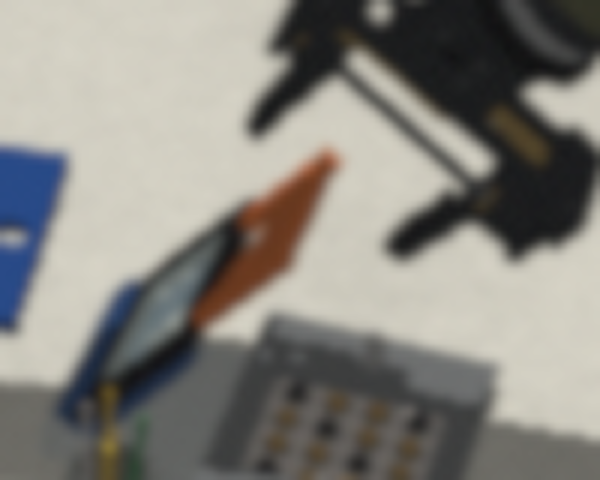

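The view shows the fingertips at (258,132) and (398,247), with the bar's top edge from (333,158) to (298,262) between them. I'll shift 4 mm in y and advance 42 mm.

>>> {"fn": "drive_tool", "kwargs": {
  "deltas": [
    [[0, 0, 0], [0.7, 0.2, 0.05], 8.81],
    [[0, 0, 0], [0.7, 0.2, 0], 8.81],
    [[0, 0, 0], [0.7, 0, 0], 8.81],
    [[0, 0, 0], [0.7, 0, 0], 8.81],
    [[0, 0, 0], [0.7, 0, 0], 8.81],
    [[0, 0, 0], [0.7, 0, 0], 8.81],
    [[0, 0, 0], [0, 0, 0], 8.81],
    [[0, 0, 0], [0, 0, 0], 8.81]
  ]
}}

```text
clock: 4.13
tool_pos: [0.4889, 0.3203, 0.1612]
eef_rot: [0.238, 0.666, -0.577, 0.409]
contact_force: [-0.8, -0.2, 0.3]
opening: 1.002
```

```bash
python3 - <<'E'
from h import *
s=snap('scene')
a=s['color'][90:170,260:360,::-1]
cv2.imwrite('pics/m4.png',cv2.resize(a,(600,480),interpolation=cv2.INTER_CUBIC))
E
```

```text
(no output)
```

View pics/m4.png

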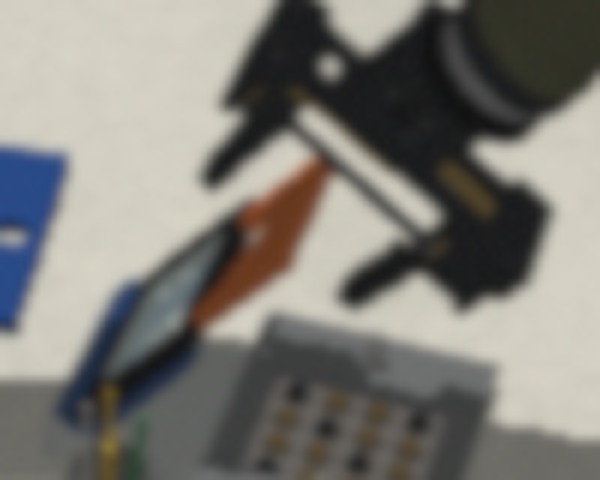

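The bar sits between the fingers (tips at (210,180) and (350,300), edge middle near (315,212)), centred but about 3 mm too deep. I'll back off and close.

>>> {"fn": "drive_tool", "kwargs": {
  "deltas": [
    [[0, 0, 0], [-0.3, 0, 0], 6],
    [[0, 0, 0], [0, 0, 0], 4],
    [[0, 0, 0], [0, 0, 0], 3],
    [[0, 0, 0], [0, 0, 0], 2],
    [[0, 0, 0], [0, 0, 0], 1],
    [[0, 0, 0], [0, 0, 0], 0.5],
    [[0, 0, 0], [0, 0, 0], 0.5],
    [[0, 0, 0], [0, 0, 0], 0.5],
    [[0, 0, 0], [0, 0, 0], 0.5],
    [[0, 0, 0], [0, 0, 0], 0.5]
  ],
  "force": 20
}}

```text
clock: 5.02
tool_pos: [0.4909, 0.3209, 0.1639]
eef_rot: [0.238, 0.666, -0.577, 0.409]
contact_force: [0.1, 0.5, 0.4]
opening: 0.265
```

>>> {"fn": "drive_tool", "kwargs": {
  "deltas": [
    [[0, 0, 0], [0, 0, 0], 0.2],
    [[0, 0, 0], [0, 0, 0], 0.2],
    [[0, 0, 0], [0, 0, 0], 0.2],
    [[0, 0, 0], [0, 0, 0], 0.2],
    [[0, 0, 0], [0, 0, 0], 0.2]
  ],
  "force": 35
}}

```text
clock: 5.43
tool_pos: [0.4903, 0.3208, 0.1644]
eef_rot: [0.237, 0.666, -0.577, 0.408]
contact_force: [-2.7, -0.6, 5.1]
opening: 0.135
```

>>> {"fn": "drive_tool", "kwargs": {
  "deltas": [
    [[0, 0, 0], [-0.4, 0, 0], 0.2],
    [[0, 0, 0], [-0.8, 0, 0], 0.2],
    [[0, 0, 0], [-1.2, 0, 0], 0.2],
    [[0, 0, 0], [-1.4, 0, 0], 0.2],
    [[0, 0, 0], [-1.6, -0.4, 0], 0.2],
    [[0, 0, 0], [-1.6, -1.1, 0], 0.2],
    [[0, 0, 0], [-1.6, -1.1, 0], 0.2],
    [[0, 0, 0], [-1.6, -1.1, 0], 0.2],
    [[0, 0, 0], [-1.6, -1.1, 0], 0.2],
    [[0, 0, 0], [-1.6, -1.1, 0], 0.2],
    [[0, 0, 0], [-1, -0.7, 0], 0.2],
    [[0, 0, 0], [0, 0, 0], 0.2]
  ]
}}

```text
clock: 6.43
tool_pos: [0.5205, 0.3294, 0.3219]
eef_rot: [0.241, 0.665, -0.575, 0.411]
contact_force: [0.7, -0.1, -2.3]
opening: 0.13
```

>>> {"fn": "drive_tool", "kwargs": {
  "deltas": [
    [[0, 0, 3], [0, 0, 0], 0.2],
    [[0, 0, 5], [0, 0, 0], 0.2],
    [[0, 0, 5], [0, 0, 0], 0.2],
    [[0, 0, 5], [0, 0, 0], 0.2],
    [[0, 0, 5], [0, 0, 0], 0.2],
    [[0, 0, 5], [0, 0, 0], 0.2],
    [[0, 0, 5], [0, 0, 0], 0.2],
    [[0, 0, 2], [0, 0, 0], 0.2],
    [[0, 0, 0], [0, 0, 0], 0.2],
    [[0, 0, 0], [0, 0, 0], 0.2]
  ]
}}

```text
clock: 7.27
tool_pos: [0.5182, 0.3286, 0.3193]
eef_rot: [0.427, 0.564, -0.427, 0.564]
contact_force: [0.6, -0.5, -1.6]
opening: 0.136
```

```bash
python3 - <<'E'
from h import *
s=snap('scene');t=snap('top')
p=r.get_state()['tool_pos']
u,v=proj(s,p).astype(int);u2,v2=proj(t,p).astype(int);print(u,v,u2,v2)
a=s['color'][v-40:v+80,u-60:u+60,::-1]
b=t['color'][max(0,v2-60):max(0,v2-60)+120,u2-60:u2+60,::-1]
cv2.imwrite('pics/m5.png',np.hstack([cv2.resize(x,(400,400),interpolation=cv2.INTER_CUBIC) for x in(a,b)]))
d=np.array([.1435,.04,0]);d/=np.linalg.norm(d)
ball=np.array([.5126,-.3133,.2]); 
to([ball[0]-.08*d[0],ball[1]-.08*d[1],.36],tool([0,0,-1],d)); print(r.get_state()['q'])
E
```

```text
323 88 122 160
pos [0.5191 0.3286 0.319 ] F [-0.  -0.7 -2.3] op 0.132 t 7.37
shift cm [ -4.05 -25.95  61.63]
turn deg [0.08 0.02 0.04]
[-0.66999655  0.59997029  0.0545167   1.51641226 -0.03584788  1.02703947
 -0.3332468 ]
```

View pics/m5.png

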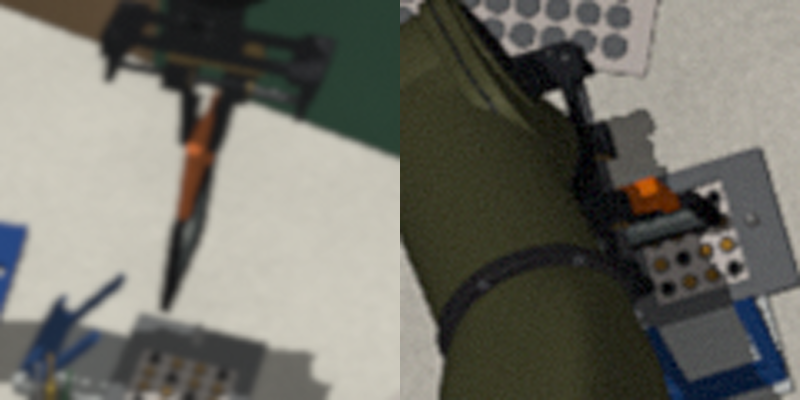

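The magnifier hangs upright in the gripper, its orange loop at left (205,150) between the fingers and its frame bottom at (170,300). Now I'll carry it across to the robot side of the ball.

>>> {"fn": "drive_tool", "kwargs": {
  "deltas": [
    [[0, 0, 0], [-0.6, -0.5, 1], 0.2],
    [[0, 0, 0], [-0.6, -1, 2], 0.2],
    [[0, 0, 0], [-0.6, -1.1, 2.6], 0.2],
    [[0, 0, 0], [-0.6, -1.1, 2.7], 0.2],
    [[0, 0, 0], [-0.6, -1.1, 2.7], 0.2],
    [[0, 0, 0], [-0.6, -1.1, 2.7], 0.2],
    [[0, 0, 0], [-0.4, -1.1, 2.7], 0.2],
    [[0, 0, 0], [0, -1.1, 2.7], 0.2],
    [[0, 0, 0], [0, -1.1, 2.7], 0.2],
    [[0, 0, 0], [0, -1.1, 2.7], 0.2],
    [[0, 0, 0], [0, -1.1, 2.7], 0.2],
    [[0, 0, 0], [0, -1.1, 2.7], 0.2]
  ]
}}

```text
clock: 8.37
tool_pos: [0.4786, 0.0045, 0.36]
eef_rot: [0.427, 0.563, -0.428, 0.563]
contact_force: [-0.0, 0.2, -1.6]
opening: 0.136
```

>>> {"fn": "drive_tool", "kwargs": {
  "deltas": [
    [[0, 0, 0], [0, -1.1, 2.7], 0.2],
    [[0, 0, 0], [0, -1.1, 2.7], 0.2],
    [[0, 0, 0], [0, -1.1, 2.7], 0.2],
    [[0, 0, 0], [0, -1.1, 2.7], 0.2],
    [[0, 0, 0], [0, -1.1, 2.7], 0.2],
    [[0, 0, 0], [0, -1.1, 2.7], 0.2],
    [[0, 0, 0], [0, -1.1, 2.7], 0.2],
    [[0, 0, 0], [0, -1.2, 2.7], 0.2],
    [[0, 0, 0], [0, -1.2, 2.7], 0.2],
    [[0, 0, 0], [0, -1.2, 2.7], 0.2],
    [[0, 0, 0], [0, -1.2, 2], 0.2],
    [[0, 0, 0], [0, -0.5, 1], 0.2]
  ]
}}

```text
clock: 9.37
tool_pos: [0.4324, -0.3218, 0.3598]
eef_rot: [0.428, 0.562, -0.43, 0.562]
contact_force: [-1.6, -1.1, -1.9]
opening: 0.134
```

>>> {"fn": "drive_tool", "kwargs": {
  "deltas": [
    [[0, 0, 0], [0, 0, 0], 0.2],
    [[0, 0, 0], [0, 0, 0], 0.2],
    [[0, 0, 0], [0, 0, 0], 0.2]
  ]
}}

```text
clock: 9.62
tool_pos: [0.4355, -0.3151, 0.3596]
eef_rot: [0.427, 0.564, -0.426, 0.564]
contact_force: [-0.0, 0.7, -2.0]
opening: 0.134
```

```bash
python3 - <<'E'
from h import *
s=snap('scene');t=snap('top')
st=r.get_state();p=st['tool_pos']
u,v=proj(s,p).astype(int);u2,v2=proj(t,p).astype(int);print(u,v,u2,v2)
x0,y0=max(0,u-50),max(0,v-30);a=s['color'][y0:y0+120,x0:x0+120,::-1]
X0,Y0=u2-60,v2-90;b=t['color'][Y0:Y0+120,X0:X0+120,::-1]
print(x0,y0,X0,Y0)
cv2.imwrite('pics/m6.png',np.hstack([cv2.resize(x,(400,400),interpolation=cv2.INTER_CUBIC) for x in(a,b)]))
d=np.array([.1435,.04,0]);d/=np.linalg.norm(d);ball=np.array([.5126,-.3133,.2])
to([ball[0]-.08*d[0],ball[1]-.08*d[1],.236],tool([0,0,-1],d))
E
```

```text
141 200 385 186
91 170 325 96
pos [ 0.4355 -0.315   0.3597] F [ 1.2 -0.7 -2.8] op 0.131 t 9.72
shift cm [12.37 -0.55  1.91]
turn deg [ 0.28 -0.07 -0.03]
```

View pics/m6.png

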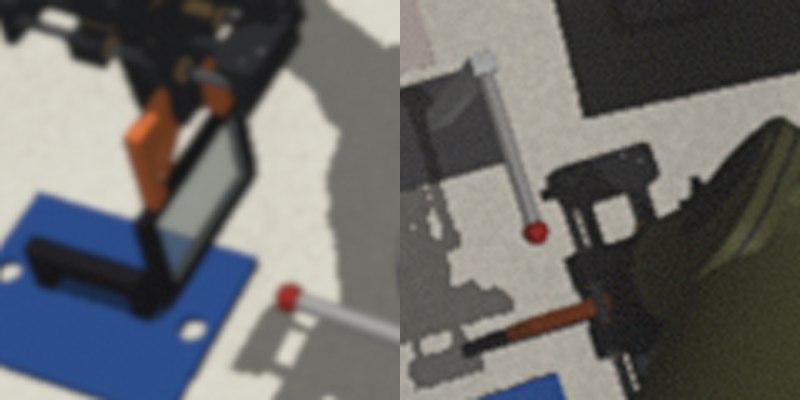

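The left panel shows the frame corners at (145,215), (165,308) and (250,180), with the ball at (288,297). The right panel shows the bar from the ball (537,232) to the post (485,62), with the magnifier square to it. Next I'll work out where the magnifier sits in the grip.

```bash
python3 - <<'E'
from h import *
from scipy.optimize import least_squares
s=snap('scene');t=snap('top');st=r.get_state();p=np.array(st['tool_pos']);M=R.from_quat(st['eef_rot']).as_matrix()
c=lambda u,v:np.array((91+(u+.5)/400*120-.5,170+(v+.5)/400*120-.5))
obs=[(c(148,213),-1,100),(c(160,310),-1,0),(c(252,182),1,0),(c(240,112),1,100)]
W=np.array([0,0,1.]);Y=-M[:,2]  # world +y side
N=M[:,1]
def f(x,full=False):
    L,Z,n,a=x
    e=[]
    for q,sg,z in obs:
        Yr=Y*np.cos(a)+W*np.sin(a);Zr=W*np.cos(a)-Y*np.sin(a)
        P=p+ L*Y + sg*.065*Yr+(z/1000-Z)*Zr + n*N
        e+=list(proj(s,P)-q)
    return np.array(e+[n/.003])
o=least_squares(f,[0,.156,0,0],x_scale=[.01,.1,.01,.1]);print('L,Z,n,a',o.x.round(4),'resid',o.fun.round(1))
# rail refined
B=(537*.3+325,232*.3+96);Q=(485*.3+325,62*.3+96)
b=onz(t,*B,.2);q=onz(t,*Q,.209);print(b,q,np.degrees(np.arctan2(*(q-b)[1::-1])))
print('tool y heading',np.degrees(np.arctan2(M[1,1],M[0,1])),'Zworld tool x',M[:,0].round(3))
E
```

```text
L,Z,n,a [ 0.029   0.1777 -0.0044 -0.1284] resid [-0.8  1.1  0.9  1.3  0.3  2.9  0.8 -5.  -1.5]
[ 0.50560749 -0.65034729  0.2       ] [ 0.64949287 -0.61231782  0.209     ] 14.804951873534556
tool y heading 15.814851695965574 Zworld tool x [ 0.     0.001 -1.   ]
```

```bash
python3 - <<'E'
from h import *
s=snap('scene');t=snap('top')
cv2.imwrite('pics/m7.png',cv2.resize(s['color'][185:275,115:185,::-1],(462,594),interpolation=cv2.INTER_CUBIC))
b=onz(t,366.1,165.6,.2);q=onz(t,350.5,114.6,.209);print(b,q,np.degrees(np.arctan2(*(q-b)[1::-1])))
E
```

```text
[ 0.5120838  -0.31492488  0.2       ] [ 0.65574901 -0.27550565  0.209     ] 15.343359914847968
```

View pics/m7.png

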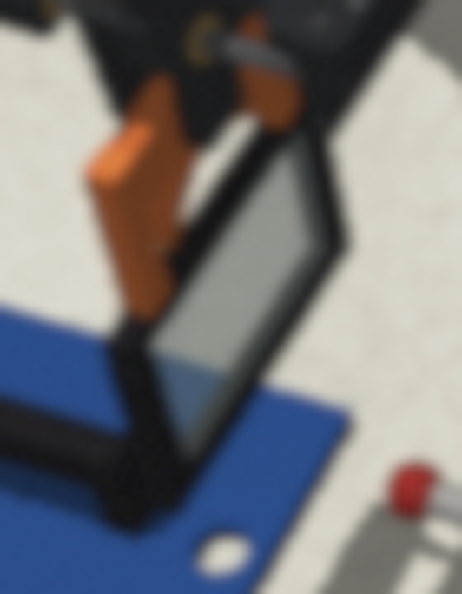

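The enlarged view shows the front-face corners at about (173,507) for bottom-left, (345,248) for bottom-right and (150,335) for top-left. The rear bottom-left corner is at (130,528) and the loop's end top at (90,173).

```bash
python3 - <<'E'
from h import *
from scipy.optimize import least_squares
s=snap('scene');st=r.get_state();p=np.array(st['tool_pos']);M=R.from_quat(st['eef_rot']).as_matrix()
c=lambda u,v:np.array((115+(u+.5)/6.6-.5,185+(v+.5)/6.6-.5))
obs=[(c(173,507),.006,-65,0),(c(345,248),.006,65,0),(c(150,335),.006,-65,100),(c(130,528),-.006,-65,0),(c(112,345),-.006,-65,100),(c(90,173),-.006,-50,170)]
W=np.array([0,0,1.]);Y=-M[:,2];N=M[:,1]
def f(x):
    L,Z,n,a=x;e=[]
    for q,th,y,z in obs:
        Yr=Y*np.cos(a)+W*np.sin(a);Zr=W*np.cos(a)-Y*np.sin(a)
        e+=list(proj(s,p+L*Y+y/1000*Yr+(z/1000-Z)*Zr+(n+th)*N)-q)
    return np.array(e+[n/.001])
o=least_squares(f,[0,.156,0,0],x_scale=[.01,.1,.01,.1]);print('L,Z,n,a',o.x.round(4));print(o.fun.round(1))
E
```

```text
L,Z,n,a [ 0.0117  0.1618 -0.0003 -0.0398]
[ 1.1  2.4  1.8  1.6 -2.7  1.8  3.1 -2.4 -1.7 -1.4 -0.5 -1.6 -0.3]
```

```bash
python3 - <<'E'
from h import *
h=np.radians(15.4);d=np.array([np.cos(h),np.sin(h),0]);Y=np.array([-d[1],d[0],0]);ball=np.array([.5124,-.314,0])
to(ball-.03*d-.005*Y+[0,0,.243],tool([0,0,-1],d))
E
```

```text
pos [ 0.435  -0.3164  0.3598] F [-0.3  0.5 -2.1] op 0.126 t 9.97
shift cm [11.68  4.51  2.35]
turn deg [ 0.34 -0.01 -0.01]
```

>>> {"fn": "drive_tool", "kwargs": {
  "deltas": [
    [[0.3, 0, 0], [0.8, 0, 0.35], 0.2],
    [[0, 0, 0], [1.3, 0, 0.4], 0.2],
    [[0, 0, 0], [1.5, 0, 0.4], 0.2],
    [[0, 0, 0], [1.6, 0, 0.4], 0.2],
    [[0, 0, 0], [1.6, 0, 0.4], 0.2],
    [[0, 0, 0], [1.6, 0, 0.4], 0.2],
    [[0, 0, 0], [1.5, 0.5, 0], 0.2],
    [[0, 0, 0], [1.2, 1, 0], 0.2],
    [[0, 0, 0], [0.6, 1.3, 0], 0.2],
    [[0, 0, 0], [0, 1.2, 0], 0.2],
    [[0, 0, 0], [0, 0.5, 0], 0.2],
    [[0, 0, 0], [0, 0, 0], 0.2]
  ]
}}

```text
clock: 10.97
tool_pos: [0.4873, -0.3266, 0.2433]
eef_rot: [0.428, 0.562, -0.427, 0.564]
contact_force: [0.5, -0.1, -1.6]
opening: 0.135
```

>>> {"fn": "drive_tool", "kwargs": {
  "deltas": [
    [[0, 0, 0], [0, 0, 0], 0.2],
    [[0, 0, 0], [0, 0, 0], 0.2],
    [[0, 0, 0], [0, 0, 0], 0.2]
  ]
}}

```text
clock: 11.22
tool_pos: [0.4838, -0.3283, 0.2433]
eef_rot: [0.429, 0.562, -0.429, 0.562]
contact_force: [-0.2, -0.4, -1.3]
opening: 0.133
```

```bash
python3 - <<'E'
from h import *
h=np.radians(15.4);d=np.array([np.cos(h),np.sin(h),0]);Y=np.array([-d[1],d[0],0]);ball=np.array([.5124,-.314,0])
to(ball-.03*d-.005*Y+[0,0,.243],tool([0,0,-1],d))
s=snap('scene');p=r.get_state()['tool_pos']
u,v=proj(s,p).astype(int);x0,y0=u-30,v-20;print(x0,y0)
cv2.imwrite('pics/m8.png',cv2.resize(s['color'][y0:y0+75,x0:x0+75,::-1],(600,600),interpolation=cv2.INTER_CUBIC))
P=lambda q:((proj(s,q)-[x0,y0]+.5)*8).round(0)
p=np.array(p)
print('ball',P(ball+[0,0,.2]),'window apex pred',P(p+.005*Y+[0,0,-.017]),'sill',P(p+.005*Y+[0,0,-.059]))
E
```

```text
pos [ 0.4838 -0.3283  0.2433] F [-0.2 -0.4 -1.3] op 0.133 t 11.22
shift cm [ 0.03  0.13 -0.12]
turn deg [-0.09  0.04 -0.  ]
130 226
ball [378. 269.] window apex pred [269. 188.] sill [289. 269.]
```

View pics/m8.png

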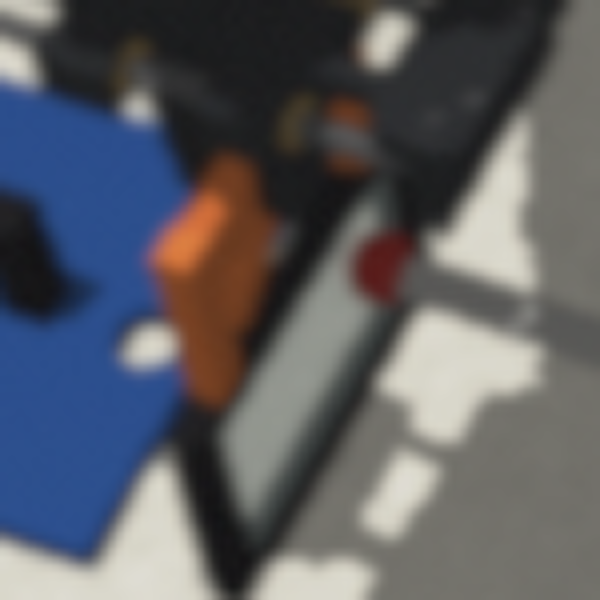

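The ball is seen at (383,267), against (378,269) predicted. The bar runs right and down, so I had swapped front and rear thickness corners before. Corner picks here:
- loop end top: rear (152,258), front (187,272)
- upright foot, front outer: (212,410)
- frame bottom-left front: (235,600)

```bash
python3 - <<'E'
from h import *
from scipy.optimize import least_squares
s=snap('scene');st=r.get_state();p=np.array(st['tool_pos']);M=R.from_quat(st['eef_rot']).as_matrix()
W=np.array([0,0,1.]);Y=-M[:,2];N=M[:,1]
def fit(obs,p):
    def f(x):
        L,Z,n,a=x;e=[]
        for q,th,y,z in obs:
            Yr=Y*np.cos(a)+W*np.sin(a);Zr=W*np.cos(a)-Y*np.sin(a)
            e+=list(proj(s,p+L*Y+y/1000*Yr+(z/1000-Z)*Zr+(n+th)*N)-q)
        return np.array(e+[n/.001])
    o=least_squares(f,[0,.156,0,0],x_scale=[.01,.1,.01,.1]);print('L,Z,n,a',o.x.round(4),o.fun.round(1))
c=lambda u,v:np.array((130+(u+.5)/8-.5,226+(v+.5)/8-.5))
fit([(c(187,272),.006,-50,170),(c(152,258),-.006,-50,170),(c(212,410),.006,-50,100),(c(235,600),.006,-65,0),(c(366,168),.006,50,100)],p)
c=lambda u,v:np.array((115+(u+.5)/6.6-.5,185+(v+.5)/6.6-.5))
# earlier picture: arm was at .435,-.3164,.3598
fit([(c(135,530),.006,-65,0),(c(105,500),-.006,-65,0),(c(345,248),.006,65,0),(c(108,187),.006,-50,170),(c(90,173),-.006,-50,170),(c(140,318),.006,-50,100)],np.array([.4353,-.3158,.3598]))
E
```

```text
L,Z,n,a [ 0.0046  0.157  -0.0005 -0.0185] [-0.7 -0.1 -1.1 -0.   0.8 -0.1  0.7  3.2  1.8 -2.7 -0.5]
L,Z,n,a [ 0.0019  0.1521 -0.0005 -0.0428] [ 3.9 -0.2  3.9  2.7 -0.3  2.1 -1.5 -2.  -3.8 -1.5 -0.6 -0.3 -0.5]
```

>>> {"fn": "drive_tool", "kwargs": {
  "deltas": [
    [[0, 0, 0], [0.3, 0, 0], 0.2],
    [[0, 0, 0], [0, 0.5, -0.1], 0.2],
    [[0, 0, 0], [0, 0.8, 0], 0.2],
    [[0, 0, 0], [0, 0.8, 0], 0.2],
    [[0, 0, 0], [0, 0.8, 0], 0.2],
    [[0, 0, 0], [0, 0.8, 0], 0.2],
    [[0, 0, 0], [0, 0.8, 0], 0.2],
    [[0, 0, 0], [0, 0.5, 0], 0.2],
    [[0, 0, 0], [0, 0, 0], 0.2],
    [[0, 0, 0], [0, 0, 0], 0.2]
  ]
}}

```text
clock: 12.15
tool_pos: [0.5324, -0.3134, 0.2395]
eef_rot: [0.428, 0.563, -0.429, 0.562]
contact_force: [-1.1, -0.6, -2.2]
opening: 0.136
```

>>> {"fn": "drive_tool", "kwargs": {
  "deltas": [
    [[0, 0, 0], [0, 0.6, 0], 0.2],
    [[0, 0, 0], [0, 1, 0], 0.2],
    [[0, 0, 0], [0, 1, 0], 0.2],
    [[0, 0, 0], [0, 1, 0], 0.2],
    [[0, 0, 0], [0, 0.9, 0], 0.2],
    [[0, 0, 0], [0, 0.5, 0], 0.2],
    [[0, 0, 0], [0, 0, 0], 0.2],
    [[0, 0, 0], [0.4, 0, 0], 0.2],
    [[0, 0, 0], [0.4, 0, 0], 0.2],
    [[0, 0, 0], [0.3, 0, 0], 0.2],
    [[0, 0, 0], [0, 0, 0], 0.2],
    [[0, 0, 0], [0, 0, 0], 0.2]
  ]
}}

```text
clock: 13.15
tool_pos: [0.5801, -0.3012, 0.2287]
eef_rot: [0.429, 0.562, -0.429, 0.562]
contact_force: [0.4, -1.9, -0.8]
opening: 0.132
```

>>> {"fn": "drive_tool", "kwargs": {
  "deltas": [
    [[0, 0, 0], [0.2, 0, 0], 0.2],
    [[0, 0, 0], [0.2, 0, 0], 0.2],
    [[0, 0, 0], [0, 0, 0], 0.2]
  ]
}}

```text
clock: 13.4
tool_pos: [0.5808, -0.3019, 0.2276]
eef_rot: [0.429, 0.561, -0.429, 0.563]
contact_force: [-2.6, -0.7, 13.1]
opening: 0.133
```

>>> {"fn": "drive_tool", "kwargs": {
  "deltas": [
    [[0, 0, 0], [-0.15, 0, 0], 0.2],
    [[0, 0, 0], [0, 0, 0], 1.4],
    [[0, 0, 0], [0, 0, 0], 1.8],
    [[0, 0, 0], [0, 0, 0], 2.4],
    [[0, 0, 0], [0, 0, 0], 3],
    [[0, 0, 0], [0, 0, 0], 3.5],
    [[0, 0, 0], [0, 0, 0], 3.5],
    [[0, 0, 0], [0, 0, 0], 3.5],
    [[0, 0, 0], [0, 0, 0], 3.5],
    [[0, 0, 0], [0, 0, 0], 3.5],
    [[0, 0, 0], [0, 0, 0], 3.5]
  ],
  "force": 15
}}

```text
clock: 14.32
tool_pos: [0.5805, -0.3002, 0.2262]
eef_rot: [0.429, 0.562, -0.429, 0.562]
contact_force: [0.1, -0.7, 0.6]
opening: 0.397
```

>>> {"fn": "drive_tool", "kwargs": {
  "deltas": [
    [[0, 0, 0], [-0.5, 0, 0], 3.5],
    [[0, 0, 0], [-1, 0, 0], 3.5],
    [[0, 0, 0], [-1.5, 0, 0], 3.5],
    [[0, 0, 0], [-2, 0, 0], 3.5],
    [[0, 0, 0], [-2, 0, 0], 3.5],
    [[0, 0, 0], [-2, 0, 0], 3.5],
    [[0, 0, 0], [-2, 0, 0], 3.5],
    [[0, 0, 0], [-1, 0, 0], 3.5]
  ]
}}

```text
clock: 14.98
tool_pos: [0.5815, -0.3009, 0.3501]
eef_rot: [0.429, 0.56, -0.428, 0.564]
contact_force: [0.2, 0.4, -0.7]
opening: 0.397
```

```bash
python3 - <<'E'
from h import *
cv,fx=np.array([.549,-.0088]),np.array([.533,.3285])
d=np.array([.995,-.096,0]) # cover x
to([cv[0],cv[1],.30],tool([0,0,-1],d))
s=snap('scene');t=snap('top')
a=s['color'][225:345,140:260,::-1];b=t['color'][125:225,110:210,::-1]
cv2.imwrite('pics/m9.png',np.hstack([cv2.resize(x,(400,400),interpolation=cv2.INTER_CUBIC) for x in(a,b)]))
E
```

```text
pos [ 0.5815 -0.3009  0.3501] F [ 0.2  0.4 -0.7] op 0.397 t 14.98
shift cm [  4.93   4.59 -29.05]
turn deg [20.88  0.16 -0.27]
```

View pics/m9.png

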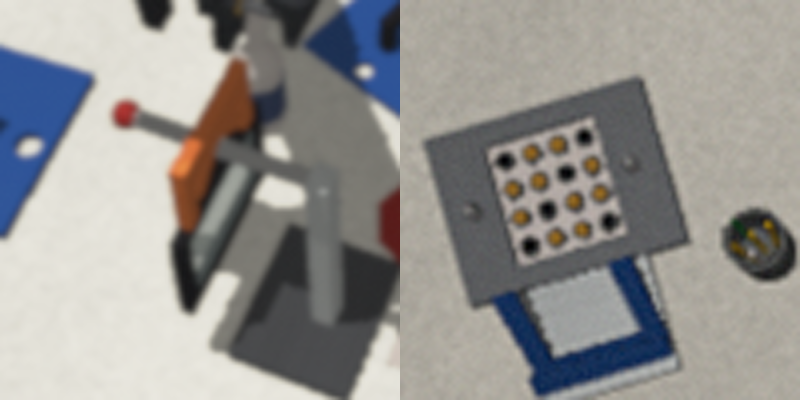

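The magnifier hangs on the bar, upright and clear of the fingers (orange at left panel (200,165)). The right panel shows the whole fixture: corners at (425,140), (640,78), (689,240) and (472,306), pins at (632,163) and (473,211). Now I'll measure the fixture and cover more finely.

```bash
python3 - <<'E'
from h import *
t=snap('top');im=t['color'];hsv=cv2.cvtColor(im,cv2.COLOR_RGB2HSV)
def inter(m,z,name):
    cs=cv2.findContours(m,0,1)[0];ct=max(cs,key=cv2.contourArea);rc=cv2.minAreaRect(ct)
    P=np.array([onz(t,*p,z)[:2] for p in cv2.boxPoints(rc)]);e=P[1]-P[0];g=P[2]-P[1];l=e if np.linalg.norm(e)>np.linalg.norm(g) else g
    print(name,P.mean(0).round(4),'sides',np.linalg.norm(e).round(4),np.linalg.norm(g).round(4),'long heading',np.degrees(np.arctan2(l[1],l[0])).round(2)%180)
g=((hsv[...,1]<60)&(hsv[...,2]<125)).astype(np.uint8);w=np.zeros_like(g);w[135:205,110:190]=1
inter(cv2.morphologyEx(g*w,cv2.MORPH_OPEN,np.ones((3,3),np.uint8)),.022,'block')
b=((im[...,2].astype(int)-im[...,0])>40).astype(np.uint8);w=np.zeros_like(b);w[140:190,225:285]=1
inter(b*w,.008,'cover')
# pins by small bright blobs
c=lambda u,v:(110+(u+.5)/4-.5,125+(v+.5)/4-.5)
a=onz(t,*c(232,163),.045)[:2];q=onz(t,*c(73,211),.045)[:2];print('pins',a,q,(a+q)/2,np.linalg.norm(a-q),np.degrees(np.arctan2(*(q-a)[::-1])))
C=[onz(t,*c(*x),.022)[:2] for x in((25,140),(240,78),(289,240),(72,306))];print('corners',np.mean(C,0),[np.linalg.norm(C[i]-C[i-1]).round(4) for i in range(4)],np.degrees(np.arctan2(*(C[0]-C[1])[::-1])),np.degrees(np.arctan2(*(C[3]-C[2])[::-1])))
# handle: dark inside cover
k=(im.max(2)<60).astype(np.uint8)*w; inter(k,.05,'handle')
h=(im.min(2)>105).astype(np.uint8);n,l,st,cc=cv2.connectedComponentsWithStats(h*w)
for i in range(1,n):
    if st[i,4]<40: print('hole',st[i,4],onz(t,*cc[i],.006)[:2])
E
```

```text
block [0.5311 0.3303] sides 0.1826 0.1427 long heading 105.98
cover [ 0.5496 -0.0091] sides 0.1183 0.1585 long heading 84.95
pins [0.54934446 0.26572992] [0.51378732 0.38987758] [0.53156589 0.32780375] 0.12913927672383296 105.98224436235805
corners [0.53217455 0.32987728] [np.float64(0.1391), np.float64(0.1778), np.float64(0.1371), np.float64(0.1785)] 105.34651657762755 105.99633564990123
handle [ 0.5476 -0.007 ] sides 0.016 0.0787 long heading 86.0
hole 21 [0.55617495 0.05545544]
hole 16 [ 0.54452241 -0.07195754]
```

>>> {"fn": "drive_tool", "kwargs": {
  "deltas": [
    [[6.97, 0, 0], [0, 0, 0], 5],
    [[6.97, 0, 0], [0, 0, 0], 5],
    [[6.97, 0, 0], [0, 0, 0], 5],
    [[0, 0, 0], [0, -0.5, -2], 5],
    [[0, 0, 0], [0, -0.7, -3.5], 5],
    [[0, 0, 0], [0, -0.7, -3.5], 5],
    [[0, 0, 0], [0, -0.7, -3.5], 5],
    [[0, 0, 0], [1, -0.7, -3.5], 5],
    [[0, 0, 0], [2, -0.7, -3.5], 5],
    [[0, 0, 0], [3, -0.7, -3.5], 5],
    [[0, 0, 0], [3, -0.7, -3.3], 5],
    [[0, 0, 0], [3, -0.44, -2.53], 5]
  ]
}}

```text
clock: 16.13
tool_pos: [0.5495, -0.0112, 0.23]
eef_rot: [-0.523, -0.476, 0.523, -0.475]
contact_force: [0.5, 0.2, -0.5]
opening: 0.568
```

>>> {"fn": "drive_tool", "kwargs": {
  "deltas": [
    [[0, 0, 0], [3, 0, 0], 5],
    [[0, 0, 0], [3, 0, 0], 5],
    [[0, 0, 0], [3, 0, 0], 5],
    [[0, 0, 0], [0, 0, 0], 5],
    [[0, 0, 0], [0, 0, 0], 5]
  ]
}}

```text
clock: 16.55
tool_pos: [0.5491, -0.0141, 0.1401]
eef_rot: [-0.522, -0.476, 0.525, -0.474]
contact_force: [0.0, 0.4, 0.6]
opening: 0.565
```

```bash
python3 - <<'E'
from h import *
h=np.radians(-5.1)
to([.549,-.0085,.032],tool([0,0,-1],[np.cos(h),np.sin(h),0]))
s=snap('scene');o=s['color'].astype(int);print('orange px',((o[...,0]-o[...,2]>70)&(o[...,1]-o[...,2]>10)&(o[...,0]>120))[250:300,180:220].sum())
E
```

```text
pos [ 0.5491 -0.0141  0.1401] F [0.  0.4 0.6] op 0.565 t 16.55
shift cm [10.81 -0.   -0.56]
turn deg [-0.45  0.04  0.3 ]
orange px 217
```

>>> {"fn": "drive_tool", "kwargs": {
  "deltas": [
    [[-0.4, 0, 0], [2, 0, -0.3], 5],
    [[0, 0, 0], [2, 0, -0.26], 5],
    [[0, 0, 0], [2, 0, 0], 5],
    [[0, 0, 0], [2, 0, 0], 5],
    [[0, 0, 0], [1.5, 0, 0], 5],
    [[0, 0, 0], [1, 0, 0], 5],
    [[0, 0, 0], [0.3, 0, 0], 5],
    [[0, 0, 0], [0, 0, 0], 5],
    [[0, 0, 0], [0, 0, 0], 3],
    [[0, 0, 0], [0, 0, 0], 1.5],
    [[0, 0, 0], [0, 0, 0], 0.5],
    [[0, 0, 0], [0, 0, 0], 0.5]
  ]
}}

```text
clock: 17.6
tool_pos: [0.5518, -0.0084, 0.0344]
eef_rot: [0.522, 0.477, -0.522, 0.477]
contact_force: [-0.8, 0.5, 0.5]
opening: 0.288
```

>>> {"fn": "drive_tool", "kwargs": {
  "deltas": [
    [[0, 0, 0], [0, 0, 0], 0.5],
    [[0, 0, 0], [0, 0, 0], 0.5],
    [[0, 0, 0], [0, 0, 0], 0.5],
    [[0, 0, 0], [0, 0, 0], 0.5],
    [[0, 0, 0], [0, 0, 0], 0.5]
  ],
  "force": 45
}}

```text
clock: 18.02
tool_pos: [0.5515, -0.0084, 0.034]
eef_rot: [0.522, 0.477, -0.522, 0.477]
contact_force: [-0.4, 0.5, 4.3]
opening: 0.155
```

>>> {"fn": "drive_tool", "kwargs": {
  "deltas": [
    [[0, 0, 0], [-0.5, 0, 0], 0.5],
    [[0, 0, 0], [-1, 0, 0], 0.5],
    [[0, 0, 0], [-2, 0, 0], 0.5],
    [[0, 0, 0], [-2.5, 0, 0], 0.5],
    [[0, 0, 0], [-2.5, 0, 0], 0.5],
    [[0, 0, 0], [-2.5, 0, 0], 0.5],
    [[0, 0, 0], [-2.5, 0, 0], 0.5],
    [[0, 0, 0], [-2.5, 0, 0], 0.5],
    [[0, 0, 0], [-1.6, 0, 0], 0.5],
    [[0, 0, 0], [-1, 0, 0], 0.5],
    [[-4, 0, 0], [0, 0, 0], 0.5],
    [[-5, 0, 0], [0, 0, 0], 0.5]
  ]
}}

```text
clock: 19.02
tool_pos: [0.5511, -0.0083, 0.2204]
eef_rot: [0.482, 0.517, -0.482, 0.518]
contact_force: [-0.7, -0.1, -3.2]
opening: 0.151
```

>>> {"fn": "drive_tool", "kwargs": {
  "deltas": [
    [[-5, 0, 0], [0, 0, 0], 0.5],
    [[-5, 0, 0], [0, 0, 0], 0.5],
    [[-2, 0, 0], [0, 0, 0], 0.5],
    [[0, 0, 0], [0, 0, 0], 0.5],
    [[0, 0, 0], [0, 0, 0], 0.5]
  ]
}}

```text
clock: 19.43
tool_pos: [0.5508, -0.0085, 0.2194]
eef_rot: [0.426, 0.564, -0.427, 0.564]
contact_force: [-0.5, -0.3, -2.4]
opening: 0.151
```

```bash
python3 - <<'E'
from h import *
h=np.radians(15.9)
to([.534,.3295,.20],tool([0,0,-1],[np.cos(h),np.sin(h),0]))
E
```

```text
pos [ 0.5508 -0.0085  0.2194] F [-0.5 -0.3 -2.4] op 0.151 t 19.43
shift cm [  1.95   7.58 -32.98]
turn deg [-0.12 -0.03  0.07]
```

>>> {"fn": "drive_tool", "kwargs": {
  "deltas": [
    [[0, 0, 0], [0, 0.2, -1], 0.5],
    [[0, 0, 0], [0, 0.5, -2.2], 0.5],
    [[0, 0, 0], [0, 0.7, -3], 0.5],
    [[0, 0, 0], [0, 0.8, -3.4], 0.5],
    [[0, 0, 0], [0, 0.8, -3.4], 0.5],
    [[0, 0, 0], [0, 0.8, -3.4], 0.5],
    [[0, 0, 0], [0, 0.8, -3.4], 0.5],
    [[0, 0, 0], [0, 0.8, -3.4], 0.5],
    [[0, 0, 0], [0, 0.8, -3.4], 0.5],
    [[0, 0, 0], [0, 0.7, -3], 0.5],
    [[0, 0, 0], [0, 0.48, -2.2], 0.5],
    [[0, 0, 0], [0, 0.2, -1.2], 0.5]
  ]
}}

```text
clock: 20.43
tool_pos: [0.5319, 0.3354, 0.2192]
eef_rot: [0.425, 0.566, -0.424, 0.564]
contact_force: [-0.1, 0.8, -3.4]
opening: 0.153
```

>>> {"fn": "drive_tool", "kwargs": {
  "deltas": [
    [[0, 0, 0], [2, 0, 0], 0.5],
    [[0, 0, 0], [3, 0, 0], 0.5],
    [[0, 0, 0], [3, 0, 0], 0.5],
    [[0, 0, 0], [1.5, 0, 0], 0.5],
    [[0, 0, 0], [0, 0, 0], 0.5],
    [[0, 0, 0], [0, 0, 0], 0.5],
    [[0, 0, 0], [0, 0, 0], 0.5]
  ]
}}

```text
clock: 21.02
tool_pos: [0.535, 0.3298, 0.126]
eef_rot: [0.427, 0.564, -0.426, 0.564]
contact_force: [-0.2, -0.5, -2.8]
opening: 0.153
```

```bash
python3 - <<'E'
from h import *
h=np.radians(15.9)
to([.534,.3295,.06],tool([0,0,-1],[np.cos(h),np.sin(h),0]))
s=snap('scene');t=snap('top')
a=s['color'][75:195,270:390,::-1];b=t['color'][120:220,105:205,::-1]
cv2.imwrite('pics/m10.png',np.hstack([cv2.resize(x,(400,400),interpolation=cv2.INTER_CUBIC) for x in(b,a)]))
E
```

```text
pos [0.535  0.3298 0.126 ] F [-0.2 -0.5 -2.8] op 0.153 t 21.02
shift cm [ 6.6  -0.12  0.  ]
turn deg [-0.08 -0.01 -0.12]
```

View pics/m10.png

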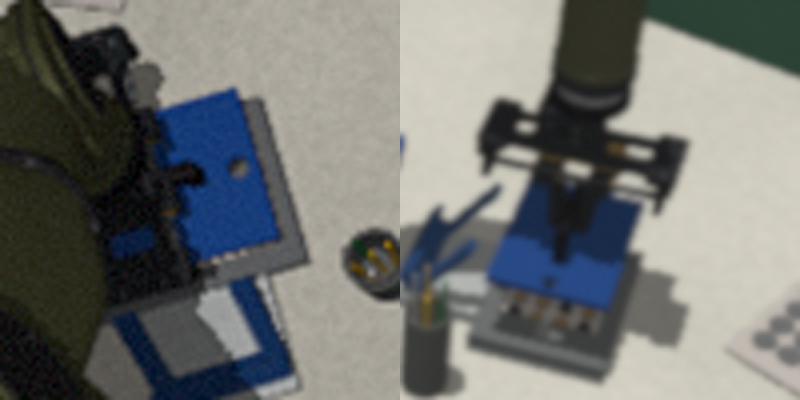

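The top panel shows the cover's right-hand corners at (238,88) and (280,240), with a hole at (239,167). The rest is behind the gripper. The scene panel shows the cover level above the fixture, hole at (548,283).

```bash
python3 - <<'E'
from h import *
t=snap('top');s=snap('scene');p=np.array(r.get_state()['tool_pos']);zt=p[2]-.034+.008
c=lambda u,v:np.array((105+(u+.5)/4-.5,120+(v+.5)/4-.5))
im=t['color'].astype(int);B=(im[...,2]-im[...,0]>40)
# hole: non-blue blob near pick
u,v=c(239,167);y0,x0=int(v)-4,int(u)-4;sub=(im[...,2]-im[...,0])[y0:y0+9,x0:x0+9];w=np.clip(np.median(sub)-sub-20,0,None);yy,xx=np.mgrid[0:9,0:9]
hp=(x0+(w*xx).sum()/w.sum(),y0+(w*yy).sum()/w.sum());H=onz(t,*hp,zt-.002)[:2]
hd=np.radians(15.8);X=np.array([np.cos(hd),np.sin(hd)]);Y=np.array([-X[1],X[0]])
print('hole px',hp,'world',H,'pick',onz(t,u,v,zt-.002)[:2],'centre',H+.065*Y)
A=onz(t,*c(238,88),zt)[:2];D=onz(t,*c(280,240),zt)[:2];e=A-D
print('corners',A,D,'len',np.linalg.norm(e),'heading',np.degrees(np.arctan2(e[1],e[0])),'centre',(A+D)/2+.08*Y)
cs=lambda u,v:np.array((270+(u-400+.5)/400*120-.5,75+(v+.5)/400*120-.5))
A=onz(s,*cs(613,306),zt)[:2];D=onz(s,*cs(487,272),zt)[:2];e=A-D
print('scene corners',A,D,np.linalg.norm(e),np.degrees(np.arctan2(e[1],e[0])),'centre',(A+D)/2+.08*Y,'hole',onz(s,*cs(548,283),zt-.002)[:2]+.065*Y)
bs=[onz(s,*cs(*q),.022)[:2] for q in((605,372),(470,335))];print('scene block edge',bs,'centre',np.mean(bs,0)+.09*Y)
print('tcp',p)
E
```

```text
hole px (np.float64(164.19601593625498), np.float64(161.4804780876494)) world [0.55251597 0.26631292] pick [0.55282778 0.26577365] centre [0.53481775 0.32885709]
corners [0.61300493 0.26613068] [0.49644962 0.23470468] len 0.12071758030103402 heading 15.089443509533764 centre [0.53294485 0.32739512]
scene corners [0.61751505 0.2727713 ] [0.497484   0.24123936] 0.12410365526656776 14.718927681725306 centre [0.5357171  0.33398277] hole [0.53383005 0.32758848]
scene block edge [array([0.62627197, 0.26370947]), array([0.4935189 , 0.22733729])] centre [0.53539022 0.332123  ]
tcp [0.53489046 0.33010174 0.12620614]
```

>>> {"fn": "drive_tool", "kwargs": {
  "deltas": [
    [[0, 0, 0], [1, -0.2, 0], 0.5],
    [[0, 0, 0], [1.3, 0, 0], 0.5],
    [[0, 0, 0], [1.2, 0, 0], 0.5],
    [[0, 0, 0], [0.2, 0, 0], 0.5],
    [[0, 0, 0], [0, 0, 0], 0.5],
    [[0, 0, 0], [0, 0, 0], 0.5]
  ]
}}

```text
clock: 21.72
tool_pos: [0.5321, 0.329, 0.0872]
eef_rot: [0.426, 0.564, -0.426, 0.564]
contact_force: [1.0, 0.6, -2.9]
opening: 0.148
```

```bash
python3 - <<'E'
from h import *
t=snap('top');p=np.array(r.get_state()['tool_pos']);zt=p[2]-.034+.008;print(p)
q=proj(t,[.5505,.2655,zt]);print(q);x0,y0=(q-7).round().astype(int)
im=t['color'].astype(int);sub=(im[...,2]-im[...,0])[y0:y0+15,x0:x0+15];print(x0,y0);print(sub);print(im.sum(2)[y0+3:y0+12,x0+3:x0+12]//3)
b=np.median(sub[3:12,3:12]);w=np.clip(b-15-sub,0,None).astype(float)[3:12,3:12];yy,xx=np.mgrid[0:9,0:9];h=(x0+3+(w*xx).sum()/w.sum(),y0+3+(w*yy).sum()/w.sum());print(h,onz(t,*h,zt-.002)[:2],'pin proj',proj(t,[.5494,.2660,.045]))
E
```

```text
[0.53241268 0.3292177  0.08768903]
[166.71142581 164.13217374]
160 157
[[ 93 101 103  97  96  99  93 100  99  92  34   2   2   2 -12]
 [ 97 101 100 101 101  99  97 103 100  97  65   6   0   3  -2]
 [ 95  96  96  93  98  95  91  98  99 100  66  11   0   4   1]
 [ 92  94  92 100  95 101  98  98 104 100  79  21   0   1   2]
 [ 95  98  96  96  94  93  97  96  98  95  92  31   2   2   2]
 [101  96 108  99 101  99  78  59  63  95 102  58   8   2   6]
 [ 95  94  94  92  94  60  16   3  11  50  94  71  15   0   2]
 [ 97 100 101  98  78  25 -11  -7  -9  17  78  91  28   2   1]
 [ 96  92  99 102  75  11  -8 -12 -10  26  83 105  59   8   1]
 [ 95  96  91  96  87  33  -1  -2   6  53  90 104  75  12   0]
 [ 93  94  97  97  96  79  50  49  58  82 102 102  88  27  -1]
 [ 83  96  96 100  96 100  94 101  98 101  96 106  97  53   1]
 [ 88  97  95  97  96 101  97 100  99  98  92 102 105  65   8]
 [100  99  96  93 100  97  99 101 105  94  97 101 102  77  19]
 [103  91  96  97  96  97 101  94  94  96  98  95 103  90  35]]
[[ 64  67  65  66  67  63  67  56  79]
 [ 65  68  69  65  65  64  71  66  74]
 [ 69  66  54  52  65  63  59  64  57]
 [ 71  58  52  59  71  64  61  65  60]
 [ 68  55  57  93  97  80  71  67  59]
 [ 60  56  65 109 107  83  68  64  65]
 [ 68  55  61  81  84  75  65  67  65]
 [ 67  65  60  68  63  68  69  67  69]
 [ 61  68  65  64  64  67  66  67  67]]
(np.float64(167.30971128608923), np.float64(164.31430446194224)) [0.55023312 0.26401619] pin proj [167.53877042 165.35914139]
```

```bash
python3 - <<'E'
from h import *
t=snap('top')
def cen(g,u,v,k,sc,off):
    x0,y0=int(u)-k,int(v)-k;s=g[y0:y0+2*k+1,x0:x0+2*k+1].astype(float);b=np.median(s);w=np.clip(np.abs(s-b)-12,0,None)
    wb=np.clip(s-b-12,0,None);yy,xx=np.mgrid[0:2*k+1,0:2*k+1]
    for W,n in((w,'abs'),(wb,'bright')):
        c=np.array([x0+(W*xx).sum()/W.sum(),y0+(W*yy).sum()/W.sum()]);c=(c+.5)/sc-.5+off;print(n,c.round(2),onz(t,*c,.045)[:2].round(4))
g=cv2.imread('pics/top0.png',0)
cen(g,167,165,3,1,[0,0])
g9=cv2.imread('pics/m9.png',0)
cen(g9,632,163,13,4,np.array([110-100,125]));cen(g9,473,211,13,4,np.array([10,125]))
E
```

```text
abs [167.23 165.57] [0.5488 0.267 ]
bright [166.38 164.88] [0.551  0.2696]
abs [167.26 165.59] [0.5487 0.2669]
bright [166.42 164.77] [0.5513 0.2695]
abs [127.99 177.09] [0.5147 0.3895]
bright [126.27 177.08] [0.5148 0.3949]
```

>>> {"fn": "drive_tool", "kwargs": {
  "deltas": [
    [[0, 0, 0], [0.5, -0.05, -0.15], 0.5],
    [[0, 0, 0], [0.4, 0, 0], 0.5],
    [[0, 0, 0], [0.2, 0, 0], 0.5],
    [[0, 0, 0], [0, 0, 0], 0.5],
    [[0, 0, 0], [0, 0, 0], 0.5]
  ]
}}

```text
clock: 22.23
tool_pos: [0.5312, 0.3304, 0.0766]
eef_rot: [0.426, 0.564, -0.426, 0.564]
contact_force: [-0.2, 0.3, -2.7]
opening: 0.154
```

>>> {"fn": "drive_tool", "kwargs": {
  "deltas": [
    [[0, 0, 0], [0.2, 0, 0], 0.5],
    [[0, 0, 0], [0.2, 0, 0], 0.5],
    [[0, 0, 0], [0, 0, 0], 0.5]
  ]
}}

```text
clock: 22.48
tool_pos: [0.5317, 0.3307, 0.0726]
eef_rot: [0.426, 0.564, -0.426, 0.564]
contact_force: [1.4, 0.3, -3.2]
opening: 0.159
```

No contact with the cover's underside at 39 mm, so the pins are already in the holes. I'll keep going down.

>>> {"fn": "drive_tool", "kwargs": {
  "deltas": [
    [[0, 0, 0], [0.3, 0, 0], 0.5],
    [[0, 0, 0], [0.3, 0, 0], 0.5],
    [[0, 0, 0], [0.3, 0, 0], 0.5],
    [[0, 0, 0], [0.2, 0, 0], 0.5],
    [[0, 0, 0], [0.2, 0, 0], 0.5],
    [[0, 0, 0], [0, 0, 0], 0.5],
    [[0, 0, 0], [0, 0, 0], 0.5]
  ]
}}

```text
clock: 23.07
tool_pos: [0.5318, 0.3308, 0.0596]
eef_rot: [0.427, 0.564, -0.426, 0.564]
contact_force: [2.1, 2.7, -5.1]
opening: 0.151
```

>>> {"fn": "drive_tool", "kwargs": {
  "deltas": [
    [[0, 0, 0], [0.2, 0, 0], 0.5],
    [[0, 0, 0], [0.2, 0, 0], 0.5],
    [[0, 0, 0], [0, 0, 0], 0.5]
  ]
}}

```text
clock: 23.32
tool_pos: [0.5319, 0.331, 0.0561]
eef_rot: [0.427, 0.564, -0.426, 0.564]
contact_force: [3.1, 1.9, -0.8]
opening: 0.152
```

>>> {"fn": "drive_tool", "kwargs": {
  "deltas": [
    [[0, 0, 0], [0.1, 0, 0], 0.5],
    [[0, 0, 0], [0, 0, 0], 1.6],
    [[0, 0, 0], [0, 0, 0], 2.2],
    [[0, 0, 0], [0, 0, 0], 3],
    [[0, 0, 0], [0, 0, 0], 3.5],
    [[0, 0, 0], [0, 0, 0], 3.5],
    [[0, 0, 0], [0, 0, 0], 3.5],
    [[0, 0, 0], [0, 0, 0], 3.5],
    [[0, 0, 0], [0, 0, 0], 3.5],
    [[0, 0, 0], [0, 0, 0], 3.5]
  ]
}}

```text
clock: 24.15
tool_pos: [0.5312, 0.3305, 0.0547]
eef_rot: [0.426, 0.564, -0.426, 0.564]
contact_force: [-0.1, -0.2, -0.4]
opening: 0.394
```

>>> {"fn": "drive_tool", "kwargs": {
  "deltas": [
    [[0, 0, 0], [-0.5, 0, 0], 3.5],
    [[0, 0, 0], [-1, 0, 0], 3.5],
    [[0, 0, 0], [-1.5, 0, 0], 3.5],
    [[0, 0, 0], [-2.5, 0, 0], 3.5],
    [[0, 0, 0], [-3, 0, 0], 3.5],
    [[0, 0, 0], [-3, 0, 0], 3.5],
    [[0, 0, 0], [-3, 0, 0], 3.5],
    [[0, 0, 0], [-3, 0, 0], 3.5],
    [[0, 0, 0], [-2, 0, 0], 3.5]
  ]
}}

```text
clock: 24.9
tool_pos: [0.5322, 0.3308, 0.2541]
eef_rot: [0.428, 0.564, -0.425, 0.565]
contact_force: [-0.1, -0.1, 0.6]
opening: 0.398
```

>>> {"fn": "drive_tool", "kwargs": {
  "deltas": [
    [[0, 0, 0], [0, 0, -2], 3.5],
    [[0, 0, 0], [0, 0, -3.5], 3.5],
    [[0, 0, 0], [0, 0, -3.5], 3.5],
    [[0, 0, 0], [0, 0, -3.5], 3.5],
    [[0, 0, 0], [0, 0, -3.5], 3.5],
    [[0, 0, 0], [0, 0, -3.5], 3.5],
    [[0, 0, 0], [0, 0, -2], 3.5],
    [[0, 0, 0], [0, 0, 0], 3.5],
    [[0, 0, 0], [0, 0, 0], 3.5]
  ]
}}

```text
clock: 25.65
tool_pos: [0.4714, 0.5383, 0.2502]
eef_rot: [0.426, 0.565, -0.425, 0.565]
contact_force: [1.3, -0.1, -0.4]
opening: 0.404
```

```bash
python3 - <<'E'
from h import *
t=snap('top','topend.png');s=snap('scene','sceneend.png');im=t['color']
b=((im[...,2].astype(int)-im[...,0])>40).astype(np.uint8);w=np.zeros_like(b);w[130:194,105:200]=1
n,l,st,cc=cv2.connectedComponentsWithStats(b*w)
i=1+np.argmax(st[1:,4]);m=cv2.morphologyEx((l==i).astype(np.uint8),cv2.MORPH_OPEN,np.ones((5,5)));ct=max(cv2.findContours(m,0,1)[0],key=cv2.contourArea);rc=cv2.minAreaRect(ct)
P=np.array([onz(t,*p,.03)[:2] for p in cv2.boxPoints(rc)]);print('cover',P.mean(0).round(4),np.linalg.norm(P[1]-P[0]),np.linalg.norm(P[2]-P[1]),rc,st[i])
for q in((.5495,.2670),(.5139,.3912)):
    u,v=proj(t,[*q,.045]).round().astype(int);print(u,v);print((im[v-4:v+5,u-4:u+5,2].astype(int)-im[v-4:v+5,u-4:u+5,0]));print(im[v-4:v+5,u-4:u+5].mean(2).round().astype(int))
o=s['color'].astype(int);m=((o[...,0]-o[...,2]>60)&(o[...,1]-o[...,2]>5)&(o[...,0]>100));m[:235]=0;m[310:]=0;m[:,:175]=0;m[:,225:]=0
v,u=np.nonzero(m);print('orange',len(u),u.mean(),v.mean());print(r.get_state()['tool_pos'],r.get_state()['contact_force'])
E
```

```text
cover [0.5315 0.3297] 0.1608700194881186 0.1206297935018483 ((148.25230407714844, 172.17433166503906), (37.45100784301758, 50.95635986328125), 73.3007583618164) [ 119  148   59   46 1694]
167 165
[[ 91  88  85  92  89  89  88  92  61]
 [ 89  82  89  92  91  90  90  96  81]
 [ 87  88  92  71  61  72  83  87  91]
 [ 93  93  66  28   7  15  30  65  95]
 [ 93  88  37  -2  -8 -10  -4  31  80]
 [ 88  86  48  -2  -8  -5  -7  22  73]
 [ 92  92  68  22  -2  -6  -3  30  77]
 [ 94  96  96  64  24  14  17  53  89]
 [ 89  86  94  88  75  59  67  84  96]]
[[ 58  61  64  58  59  59  65  60  65]
 [ 60  64  57  58  60  62  59  58  53]
 [ 59  61  58  67  61  56  54  63  61]
 [ 60  56  70  85  85  62  51  63  59]
 [ 57  62  71 102  98  74  69  64  63]
 [ 62  63  56  75  80  66  69  70  61]
 [ 60  57  54  56  65  65  70  69  65]
 [ 59  57  52  54  58  64  74  70  63]
 [ 62  61  62  59  53  62  63  61  56]]
127 177
[[ 86  93  88  95  87  90  92  91  88]
 [ 76  94  93  88  89  89  86  87  91]
 [ 65  95 101  72  67  77  85  90  92]
 [ 57  89  70  28  12  21  32  56  80]
 [ 39  83  57   4  -8  -7  -5  14  56]
 [ 27  71  63  11  -4 -10  -6  -3  43]
 [ 14  61  79  44   2  -6  -4   7  49]
 [  2  43  90  79  32  12  15  38  75]
 [  0  29  78  94  74  63  68  86  97]]
[[58 59 58 56 63 58 58 59 61]
 [64 60 56 59 59 60 62 61 61]
 [65 58 54 58 63 54 51 56 60]
 [66 61 66 78 76 61 54 57 57]
 [73 62 70 99 94 73 58 58 65]
 [75 66 62 79 82 68 60 64 64]
 [76 68 59 58 61 69 60 66 64]
 [79 71 56 54 62 61 55 67 62]
 [78 77 64 60 57 52 52 57 53]]
orange 332 200.92469879518072 265.14156626506025
[0.47363575 0.53550423 0.25041994] [-0.20593585 -0.05023997 -0.73807203]
```

```bash
python3 -c "
from plant import r
print(r.finish_job())"
```

```text
the job is handed in; nothing more can be done
None
```

I hung the magnifier on the rail bar and set the smallest blue cover on the fixture, then handed the job in at about 26 s of the 64 s allowed. No verdict is reported.

**Magnifier:** I gripped it by its loop along its slant, righted it, passed the loop over the red ball, lowered it onto the bar and let go. A picture after release showed it hanging upright and clear of the fingers. In the last image its orange loop was still in the same place, around pixel (201,265). I did not measure its speed or angle directly.

**Cover:** It went down over the pins with no more than about 5 N and stopped at the flush height, with its underside at about 22 mm. The last check puts its centre at (0.5315, 0.3297), within about 1 mm of the block centre I measured (0.5317, 0.329). Both pins showed in the holes.

**Checks that disagreed:** The pin and hole readings from the two cameras differed by 3–7 mm, as did my estimates of how the magnifier sat in the grip. I averaged them and went by touch. I had used all 12 picture views by then, so the last checks were on numbers only.

The bottle, tube and bin were never touched as far as the force readings show, but I did not measure their positions again at the end. The arm ended clear of everything at about (0.47, 0.54, 0.25).

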